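# Switch on the warmer under the glazed test tiles

### The arm

A 7-joint arm with a two-finger parallel gripper is mounted at the origin on a cart in front of the work surface, level with it; the furniture and walls round the work are solid. World frame = base frame: x ahead of the robot, y to its left, z up, the work surface at z = 0. Lengths are in m, angles in rad, forces in N, time in s.
With the tool pointing down it reaches from about 0.4 to 0.925 m from the base axis. Payload 5.6 kg.
Tool frame: the origin (TCP) lies on the centre line of the jaws, within the pads' length; the fingertips stand 17 mm ahead of it and the grasp point (between the pads) lies 2 mm behind it; z points along the fingers, y is the line along which they close (so a half turn about z gives the same grasp; the last joint's range is limited). The gripper opens to 85 mm and grips with 20 to 120 N. Pads are 22 mm wide; open, the fingers measure 114 mm over their backs; the gripper's body (76 mm by 85 mm) begins 54 mm behind the grasp point. The pads swing forward as they close: fully open they stand 13 mm farther back than shut.
Start: joints at [1.25, 0.468, -0.012, 1.603, 0.006, 1.071, -0.056], TCP at [0.178, -0.625, 0.219] pointing down, gripper open.
Joint ranges: [-2.53, 2.53], [-0.31, 2.02], [-1.57, 1.55], [0.28, 2.44], [-1.29, 4.43], [0.15, 1.84], [-2.92, 2.92]. Speed limits (rad/s): [2.57, 2.57, 3.14, 3.14, 3.14, 3.14, 3.14].

### API

Orientations are given as [roll, pitch, yaw] about the fixed x, y, z axes, in that order (R = Rz(yaw) Ry(pitch) Rx(roll)).
In Python, from station import env gives the robot as it stands.
- The arm moves only by the shell command python3 -m crank 'ROWS'. ROWS is text: rows parted by semicolons, each of 5 numbers parted by spaces: the shift along the tool's x, y, z in m, then the turn about the tool's z in degrees, then the closure in counts, from 0 (fully open) to 255 (shut). A call has 1 to 12 rows; each row is the pose to reach, as a shift and turn from the pose commanded when the call began, along the tool's axes at that moment; what a row does not reach only later rows make up. A row lasts 1/8 s, in which the tool goes at most 62.5 mm and 10.7 degrees, less where a joint would pass 70% of its speed; a pose out of reach is approached as far as the arm can. A call with a gripper value outside its range is refused whole. The fingers move at their own pace and stop on an object; the grip force is fixed at half the most. Time passes only in rows, so rows that repeat a pose let the fingers close. It gives the time, the measured TCP pose, the force, the opening and the grip force at its end, in the units of the state.
- env.sense(): the state, without advancing time (a new reading comes with each control period).
- env.capture(name): name is "scene" or "top" or "wrist"; returns a dict with "pixels" (384x512x3 uint8, red, green, blue), "vertical_fov" (degrees; the focal length in pixels is half the picture's height over the tangent of half this angle, whatever the lens; pixels are square), "cx", "cy" (the principal point, pixels), "world_from_camera" (4x4, takes a point from camera to world coordinates); the wrist camera has in their place "mount" (4x4, takes a point from camera to tool coordinates, whose origin is the TCP and whose axes are the flange's). Camera axes: x right, y down, z forward; pixel columns grow to the right and rows downward; lengths in m; the calibration is good to about 2 mm. The wrist camera is an equidistant fisheye: a pixel r from the principal point sees the ray r / f radians off the axis. A picture is of the moment at which its call begins: read the wrist's pose just before it. There is no depth.
- env.sign_off(): hands the job in; it is judged then, once.
Trained networks look in the newest picture that a camera, given by its name, has taken for a name from the list of things; names that differ only in an ending like _2 or _b are one class to them, and where a whole thing is asked for, a point or a joint stands for the part that bears it (a point fixed in the world has none). Each returns a list of dicts, best first, with "p" (0 to 1); they miss things now and then, are a little off and sometimes report something else, mostly with a low value. They report only what shows in the picture. A call takes as long as a camera call. They do not tell look-alikes from the thing itself.
- env.look_for(target, camera): "extent" ([centre column, centre row, width, height] in pixels, round what is visible of it).
The state is a dict: "clock": time; "qpos": joint angles; "joint_velocities": joint speeds; "effort": joint torques, N m; "position": TCP position; "eef_rot": TCP orientation; "wrist_force": force on the tool from outside, world axes, zero at the start; "wrist_torque": the same for the moment, N m; "gripper_width": finger opening in m; "finger_force": force on a finger pad.
Only numpy, scipy, OpenCV 4.12 (cv2) and the standard library are available. Lean on these libraries where they do the work, as an engineer would, in place of code of your own. Each camera call takes 0.05 s, during which the arm holds its last target. There are 200 camera calls.

### The job

Each toggle on the tile warmer switches the bay straight in front of it. Switch on the two toggles that belong to the bays holding the rectangular test tiles, pushing each lever fully over, away from the bays; leave the toggles of the bays with the round buttons off, and leave the tiles lying where they are.

Things in the scene. Friction and masses are not known exactly. Their poses are not given: they have to be found in the camera images.
- warmer: Grey tile warmer, fixed on the table: a box 140 (x) by 200 (y) by 42 mm high, four bays in a row near the robot, a toggle straight beyond each. Origin: centre of its underside, on the table; x points from bays to toggles (away from the robot), y along the row to the left, z up. Bay centres x=-33, y=+66, +22, -22, -66 mm; each bay 57 x 41 mm, 6 mm deep, 3 mm ribs between.
- toggle_1 (a joint): Toggle 1 from the left, pivot at x=+38, y=+66, z=44 mm in the warmer's frame (deck z=42). Steel bat lever, 50 mm from pivot to tip, 8 mm thick below, 11 mm above. Value in rad: 0 = off, leaning 29 deg to the bays (tip at x=+14, z=88 mm); 1.0 = on, leaning 29 deg away (tip x=+62), at its stop. Starts at 0 to 0.08, stays where left, moves with about 2 N at mid-lever, no snap.
- toggle_2 (a joint): Toggle 2 from the left, pivot at x=+38, y=+22, z=44 mm in the warmer's frame (deck z=42). Steel bat lever, 50 mm from pivot to tip, 8 mm thick below, 11 mm above. Value in rad: 0 = off, leaning 29 deg to the bays (tip at x=+14, z=88 mm); 1.0 = on, leaning 29 deg away (tip x=+62), at its stop. Starts at 0 to 0.08, stays where left, moves with about 2 N at mid-lever, no snap.
- toggle_3 (a joint): Toggle 3 from the left, pivot at x=+38, y=-22, z=44 mm in the warmer's frame (deck z=42). Steel bat lever, 50 mm from pivot to tip, 8 mm thick below, 11 mm above. Value in rad: 0 = off, leaning 29 deg to the bays (tip at x=+14, z=88 mm); 1.0 = on, leaning 29 deg away (tip x=+62), at its stop. Starts at 0 to 0.08, stays where left, moves with about 2 N at mid-lever, no snap.
- toggle_4 (a joint): Toggle 4 from the left, pivot at x=+38, y=-66, z=44 mm in the warmer's frame (deck z=42). Steel bat lever, 50 mm from pivot to tip, 8 mm thick below, 11 mm above. Value in rad: 0 = off, leaning 29 deg to the bays (tip at x=+14, z=88 mm); 1.0 = on, leaning 29 deg away (tip x=+62), at its stop. Starts at 0 to 0.08, stays where left, moves with about 2 N at mid-lever, no snap.
- tile_a_center (a point): Centre (half-way up) of a rectangular terracotta test tile, 34 x 52 x 9 mm, half of its top teal-glazed. It lies loose and flat in one of the four bays, its length along the warmer's x, its top 3 mm above the rim. Either tile may be in any bay; the other two bays hold round terracotta buttons, 36 mm across and 9 mm thick.
- tile_b_center (a point): Centre (half-way up) of a rectangular terracotta test tile, 34 x 52 x 9 mm, half of its top brown-glazed. It lies loose and flat in one of the four bays, its length along the warmer's x, its top 3 mm above the rim. Either tile may be in any bay; the other two bays hold round terracotta buttons, 36 mm across and 9 mm thick.
There are look-alikes about, which are no part of the job. What is shaped like the part that bears tile_b_center but pink is not meant.

How it is judged:
At the end, for the whole second after the job is handed in: Both toggles whose bays hold a rectangular tile are on (0.7 rad or more of the 1.0 rad throw), the other two are off (under 0.2 rad), and each tile lies within 15 mm of where it started ((value of joint toggle_1 above 0.7 rad or y of tile_a_center in the frame of warmer below 0.048 m or y of tile_a_center in the frame of warmer above 0.084 m) and (value of joint toggle_1 above 0.7 rad or y of tile_b_center in the frame of warmer below 0.048 m or y of tile_b_center in the frame of warmer above 0.084 m) and (value of joint toggle_1 below 0.2 rad or y of tile_a_center in the frame of warmer between 0.048 and 0.084 m or y of tile_b_center in the frame of warmer between 0.048 and 0.084 m) and (value of joint toggle_2 above 0.7 rad or y of tile_a_center in the frame of warmer below 0.004 m or y of tile_a_center in the frame of warmer above 0.04 m) and (value of joint toggle_2 above 0.7 rad or y of tile_b_center in the frame of warmer below 0.004 m or y of tile_b_center in the frame of warmer above 0.04 m) and (value of joint toggle_2 below 0.2 rad or y of tile_a_center in the frame of warmer between 0.004 and 0.04 m or y of tile_b_center in the frame of warmer between 0.004 and 0.04 m) and (value of joint toggle_3 above 0.7 rad or y of tile_a_center in the frame of warmer below -0.04 m or y of tile_a_center in the frame of warmer above -0.004 m) and (value of joint toggle_3 above 0.7 rad or y of tile_b_center in the frame of warmer below -0.04 m or y of tile_b_center in the frame of warmer above -0.004 m) and (value of joint toggle_3 below 0.2 rad or y of tile_a_center in the frame of warmer between -0.04 and -0.004 m or y of tile_b_center in the frame of warmer between -0.04 and -0.004 m) and (value of joint toggle_4 above 0.7 rad or y of tile_a_center in the frame of warmer below -0.084 m or y of tile_a_center in the frame of warmer above -0.048 m) and (value of joint toggle_4 above 0.7 rad or y of tile_b_center in the frame of warmer below -0.084 m or y of tile_b_center in the frame of warmer above -0.048 m) and (value of joint toggle_4 below 0.2 rad or y of tile_a_center in the frame of warmer between -0.084 and -0.048 m or y of tile_b_center in the frame of warmer between -0.084 and -0.048 m) and distance of each of tile_a_center, tile_b_center from where it was at the start of the episode below 0.015 m); the robot touches nothing.
It fails at once if toggle 1, whose bay holds no tile, is flipped (past 0.4 rad) (value of joint toggle_1 above 0.4 rad and (y of tile_a_center in the frame of warmer below 0.048 m or y of tile_a_center in the frame of warmer above 0.084 m) and (y of tile_b_center in the frame of warmer below 0.048 m or y of tile_b_center in the frame of warmer above 0.084 m)).
It fails at once if toggle 2, whose bay holds no tile, is flipped (past 0.4 rad) (value of joint toggle_2 above 0.4 rad and (y of tile_a_center in the frame of warmer below 0.004 m or y of tile_a_center in the frame of warmer above 0.04 m) and (y of tile_b_center in the frame of warmer below 0.004 m or y of tile_b_center in the frame of warmer above 0.04 m)).
It fails at once if toggle 3, whose bay holds no tile, is flipped (past 0.4 rad) (value of joint toggle_3 above 0.4 rad and (y of tile_a_center in the frame of warmer below -0.04 m or y of tile_a_center in the frame of warmer above -0.004 m) and (y of tile_b_center in the frame of warmer below -0.04 m or y of tile_b_center in the frame of warmer above -0.004 m)).
It fails at once if toggle 4, whose bay holds no tile, is flipped (past 0.4 rad) (value of joint toggle_4 above 0.4 rad and (y of tile_a_center in the frame of warmer below -0.084 m or y of tile_a_center in the frame of warmer above -0.048 m) and (y of tile_b_center in the frame of warmer below -0.084 m or y of tile_b_center in the frame of warmer above -0.048 m)).
It fails at once if a tile is shifted by more than 25 mm (distance of any of tile_a_center, tile_b_center from where it was at the start of the episode above 0.025 m).
It also fails if it takes over 32 s, if anything falls off the work surface, if the arm or the gripper's body presses on something with over 40 N, if the wrist force passes 120 N, or if a joint passes its speed limit or range.

## Working session

There is one attempt and no reset: what is moved stays moved. The work goes in short steps, Python scripts to look and compute and a shell command to move; the robot and the scene stay as the last step left them, time stands still between calls to the robot, and variables do not carry over. Pictures are saved under pics/ and viewed, at most 10 in all, crops included, and the job is handed in when it is done.

```bash
mkdir -p pics; python3 - <<'E'
from station import env
import cv2,numpy as np
s=env.sense();print(s['clock'],s['position'],s['eef_rot'],s['gripper_width'])
for c in("scene","top"):
    im=env.capture(c);cv2.imwrite(f'pics/{c}0.png',im['pixels'][:,:,::-1])
    print(c,im['vertical_fov'],im['cx'],im['cy'],np.round(im['world_from_camera'],4).tolist())
    for t in("warmer","toggle_1","tile_a_center","tile_b_center"):
        print(t,[(np.round(d['extent']).tolist(),round(d['p'],2)) for d in env.look_for(t,c)][:7])
a=cv2.imread('pics/top0.png');b=cv2.imread('pics/scene0.png')
cv2.imwrite('pics/both0.png',cv2.resize(np.vstack([a,b]),(800,1200))[:600]) 
E
```

```text
0.0 [ 0.1780497  -0.62452587  0.21853111] [-3.13979003e+00  1.13101143e-04  2.77751705e-01] 0.08548865112658814
scene 53.57799000661486 256.25219737954427 194.86715740592356 [[0.5703, -0.3809, 0.7278, -0.0653], [-0.8212, -0.2448, 0.5154, -0.4161], [-0.0182, -0.8916, -0.4524, 0.4628], [0.0, 0.0, 0.0, 1.0]]
warmer [([269.0, 226.0, 107.0, 73.0], 0.56)]
toggle_1 [([257.0, 191.0, 12.0, 16.0], 0.59), ([270.0, 200.0, 9.0, 16.0], 0.59), ([281.0, 206.0, 12.0, 15.0], 0.46)]
tile_a_center [([276.0, 233.0, 29.0, 14.0], 0.7)]
tile_b_center [([250.0, 221.0, 31.0, 13.0], 0.78), ([196.0, 216.0, 22.0, 17.0], 0.65)]
top 51.2830020445619 257.0120674547469 186.2962004697807 [[0.0076, -0.9963, 0.0853, 0.4592], [-1.0, -0.0079, -0.0036, 0.0427], [0.0043, -0.0853, -0.9963, 0.9222], [0.0, 0.0, 0.0, 1.0]]
warmer [([284.0, 185.0, 108.0, 79.0], 0.69)]
toggle_1 [([317.0, 182.0, 4.0, 9.0], 0.53), ([277.0, 171.0, 1.0, 7.0], 0.51), ([260.0, 163.0, 4.0, 7.0], 0.48)]
tile_a_center []
tile_b_center [([204.0, 202.0, 19.0, 23.0], 0.83), ([272.0, 195.0, 18.0, 20.0], 0.66)]
```

View pics/top0.png

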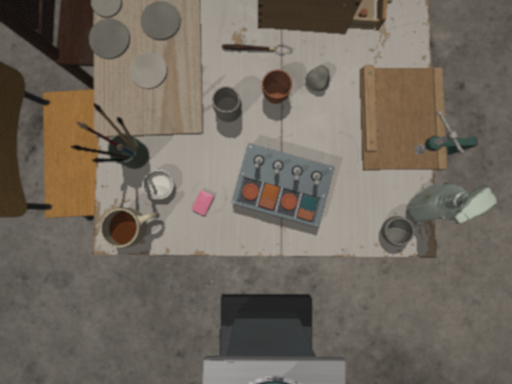

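View pics/scene0.png

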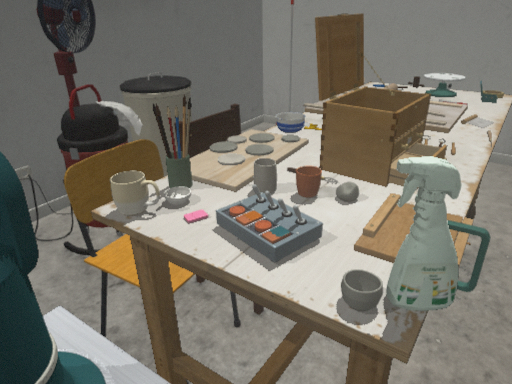

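Top view: the warmer is at about (284,186). The bays from the left are round (250,191), rectangular brown (270,196), round (289,202) and rectangular teal (309,208). The pink look-alike is on the table at (204,202), outside the bays, so it is not meant. I'll confirm in a crop and measure the warmer.

```bash
python3 - <<'E'
import cv2
a=cv2.imread('pics/top0.png')[138:238,225:345]
cv2.imwrite('pics/crop0.png',cv2.resize(a,None,fx=6,fy=6,interpolation=cv2.INTER_CUBIC))
E
```

```text
(no output)
```

View pics/crop0.png

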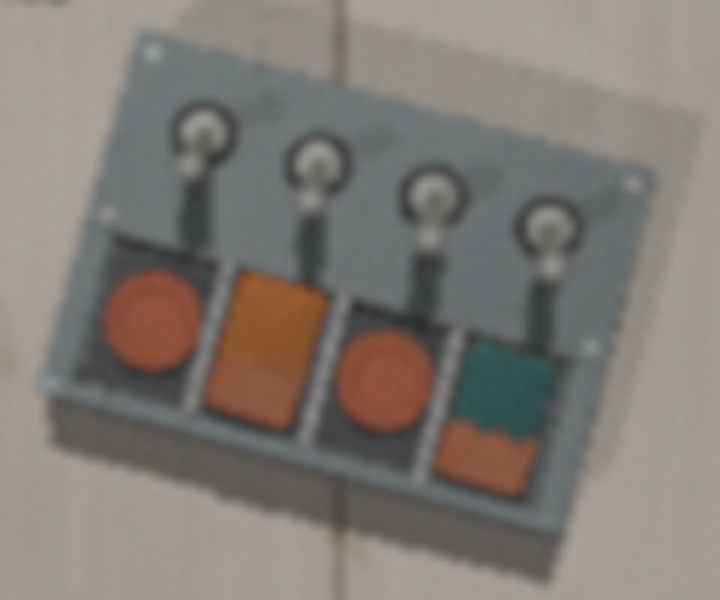

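Bays 2 (brown half-glaze) and 4 (teal half-glaze) hold the rectangular tiles, and bays 1 and 3 hold round buttons. So toggles 2 and 4 go on. Next I fit the warmer pose.

```bash
cat > h.py <<'E'
import numpy as np
from station import env
from scipy.spatial.transform import Rotation as R
def fit(cap):
    T=cap['world_from_camera'];f=192/np.tan(np.radians(cap['vertical_fov']/2))
    px=np.array([(140,32),(655,170),(42,385),(562,528),(203,130),(318,162),(433,195),(548,228)])/6+[224.6,137.6]
    loc=np.array([(70,100),(70,-100),(-70,100),(-70,-100),(38,66),(38,22),(38,-22),(38,-66)])/1e3
    d=np.c_[(px-[cap['cx'],cap['cy']])/f,np.ones(8)]@T[:3,:3].T;o=T[:3,3]
    z=np.array([.042]*4+[.045]*4);P=(o+d*((z-o[2])/d[:,2])[:,None])[:,:2]
    a=loc-loc.mean(0);b=P-P.mean(0);yaw=np.arctan2((a[:,0]*b[:,1]-a[:,1]*b[:,0]).sum(),(a*b).sum())
    M=np.array([[np.cos(yaw),-np.sin(yaw)],[np.sin(yaw),np.cos(yaw)]]);t=P.mean(0)-M@loc.mean(0)
    return yaw,t,M,P-(loc@M.T+t)
def go(yaw,t,M,x,y,z):
    s=env.sense();Rt=R.from_euler('xyz',s['eef_rot'])
    return np.round(Rt.inv().apply(np.r_[M@[x,y]+t,z]-s['position'])*1e3,1)
E
python3 - <<'E'
from h import *
c=env.capture("top");yaw,t,M,e=fit(c);np.savez('w.npz',yaw=yaw,t=t,M=M)
print(np.degrees(yaw),t,np.round(e*1e3,1).tolist())
for p in [(-.012,.022,.18),(-.012,-.066,.18)]:print(go(yaw,t,M,*p))
print(np.degrees(env.sense()['eef_rot']))
E
```

```text
-14.897934686306273 [ 0.54031584 -0.0173028 ] [[-2.2, -0.9], [-0.9, 1.4], [1.6, -2.2], [2.3, 0.6], [0.4, 0.1], [0.2, 0.2], [-0.4, 0.3], [-1.0, 0.5]]
[ 515.8 -510.2   39.5]
[ 470.8 -434.7   39.5]
[1.79999966e+02 2.41593525e-03 1.59127196e+01]
```

```bash
python3 - <<'E'
from h import *
def ray(n,u,v,z):
    c=env.capture(n);T=c['world_from_camera'];f=192/np.tan(np.radians(c['vertical_fov']/2))
    d=T[:3,:3]@[(u-c['cx'])/f,(v-c['cy'])/f,1];o=T[:3,3]
    return (o+d*((z-o[2])/d[2])).round(3)
print('base',ray('scene',428,298,0),'cup',ray('scene',362,300,0))
for z in(.15,.2,.25,.3):print(z,'top',ray('top',480,205,z),ray('scene',432,162,z), 'body',ray('top',412,205,z))
w=np.load('w.npz')
W=[(.13,-.42,.32),(.30,-.30,.32),(.40,-.12,.30),(*(w['M']@[-.012,-.066]+w['t']),.18)]
s=env.sense();Rt=R.from_euler('xyz',s['eef_rot'])
for p in W:print(p,np.round(Rt.inv().apply(np.array(p)-s['position'])*1e3))
E
```

```text
base [ 0.516 -0.365  0.   ] cup [ 0.448 -0.272  0.   ]
0.15 top [ 0.492 -0.392  0.15 ] [ 0.77  -0.288  0.15 ] body [ 0.491 -0.26   0.15 ]
0.2 top [ 0.49  -0.364  0.2  ] [ 0.636 -0.309  0.2  ] body [ 0.489 -0.24   0.2  ]
0.25 top [ 0.488 -0.335  0.25 ] [ 0.503 -0.329  0.25 ] body [ 0.487 -0.221  0.25 ]
0.3 top [ 0.486 -0.307  0.3  ] [ 0.369 -0.349  0.3  ] body [ 0.485 -0.201  0.3  ]
(0.13, -0.42, 0.32) [  10. -210. -101.]
(0.3, -0.3, 0.32) [ 206. -279. -101.]
(0.4, -0.12, 0.3) [ 352. -425.  -81.]
(np.float64(0.5117507540336292), np.float64(-0.07799905732366129), 0.18) [ 471. -435.   39.]
```

```bash
python3 -m crank '0.003 -0.05 -0.03 0 255; 0.005 -0.105 -0.055 0 255; 0.008 -0.16 -0.08 0 255; 0.01 -0.21 -0.1 0 255; 0.06 -0.228 -0.1 6 255; 0.11 -0.245 -0.1 12 255; 0.16 -0.262 -0.1 18 255; 0.206 -0.28 -0.1 24 255; 0.24 -0.315 -0.095 31 255; 0.275 -0.35 -0.09 31 255; 0.312 -0.387 -0.085 31 255; 0.35 -0.425 -0.08 31 255'; python3 - <<'E'
from h import *
w=np.load('w.npz')
for p in [(-.014,-.066,.16),(-.014,-.066,.089),(.036,-.066,.089)]:print(go(w['yaw'],w['t'],w['M'],*p))
E
```

```text
clock: 2.75
position: [0.3989, -0.1191, 0.2997]
eef_rot: [3.141, -0.001, -0.264]
wrist_force: [0.9, -0.3, 1.2]
gripper_width: 0.0002
finger_force: 0.0
[ 96.  -69.2 139.8]
[ 95.9 -69.2 210.8]
[145.9 -69.4 210.9]
```

```bash
python3 -m crank '0.035 -0.025 0.035 0 255; 0.065 -0.047 0.08 0 255; 0.096 -0.069 0.12 0 255; 0.096 -0.069 0.15 0 255; 0.096 -0.069 0.18 0 255; 0.096 -0.069 0.211 0 255; 0.096 -0.069 0.211 0 255'; python3 - <<'E'
from h import *
import cv2
w=np.load('w.npz')
for x in(.036,.041):print(go(w['yaw'],w['t'],w['M'],x,-.066,.089))
a=cv2.resize(env.capture('scene')['pixels'][150:280,190:350,::-1],None,fx=4,fy=4,interpolation=cv2.INTER_CUBIC)
b=cv2.resize(env.capture('wrist')['pixels'][:,:,::-1],(693,520))[:,250:443] if 0 else None
cv2.imwrite('pics/s1.png',a)
E
```

```text
clock: 3.62
position: [0.5073, -0.0786, 0.0867]
eef_rot: [3.141, 0.005, -0.263]
wrist_force: [0.8, -0.1, 0.7]
gripper_width: -0.0004
finger_force: 0.0
[52.2 -1.9 -2.5]
[57.2 -1.9 -2.5]
```

View pics/s1.png

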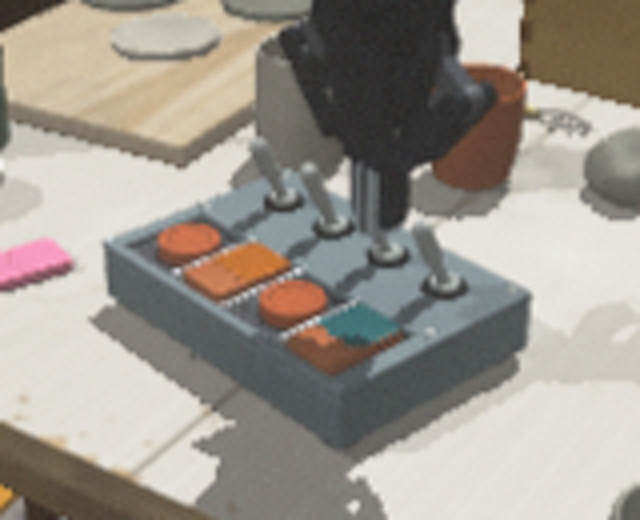

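The crop shows the closed fingers at about (385,215), looking as if they stand behind the toggle 3/4 gap rather than over bay 4. I'll check by projecting the known points into the scene view.

```bash
python3 - <<'E'
from h import *
w=np.load('w.npz');s=env.sense();print(s['position'],s['wrist_force'])
Rt=R.from_euler('xyz',s['eef_rot']);
for n in('scene','top'):
    c=env.capture(n);f=192/np.tan(np.radians(c['vertical_fov']/2));Ti=np.linalg.inv(c['world_from_camera'])
    def pr(p):
        q=Ti[:3,:3]@p+Ti[:3,3];return (q[:2]/q[2]*f+[c['cx'],c['cy']])
    o=np.array([190,150]) if n=='scene' else 0;k=4 if n=='scene' else 1
    print(n,'tip',(pr(s['position']+Rt.apply([0,0,.017]))-o)*k)
    for i,y in enumerate((.066,.022,-.022,-.066)):
        W=lambda x,z:np.r_[w['M']@[x,y]+w['t'],z]
        print(i+1,'bay',(pr(W(-.033,.042))-o)*k,'piv',(pr(W(.038,.044))-o)*k,'tiplever',(pr(W(.014,.088))-o)*k)
    if n=='top':
        import cv2;cv2.imwrite('pics/top1.png',cv2.resize(c['pixels'][110:240,200:370,::-1],None,fx=4,fy=4))
E
```

```text
[ 0.50858868 -0.0785895   0.0882281 ] [-0.3255213   0.58126432 -0.23818297]
scene tip [378.1383689  274.39504757]
1 bay [190.34232911 241.04774597] piv [284.75693947 198.82936705] tiplever [252.09951268 143.73154314]
2 bay [239.62930162 270.15185466] piv [335.06815792 225.15304096] tiplever [303.25236279 169.12954004]
3 bay [292.61841983 301.44209175] piv [388.9807059  253.36099092] tiplever [358.21892317 196.42108933]
4 bay [349.74308596 335.1743826 ] piv [446.89561701 283.66304445] tiplever [417.44220606 225.82615184]
top tip [312.38555029 197.74376178]
1 bay [249.97738615 190.4047104 ] piv [258.48295604 159.52955395] tiplever [255.63331945 167.25603691]
2 bay [269.22026436 195.67389361] piv [277.64828405 164.74707911] tiplever [275.84199152 172.76581496]
3 bay [288.49859429 200.9527844 ] piv [296.84876418 169.97417401] tiplever [296.08975447 178.28625091]
4 bay [307.81247401 206.24140961] piv [316.08449323 175.21086499] tiplever [316.37672183 183.81737571]
```

View pics/top1.png

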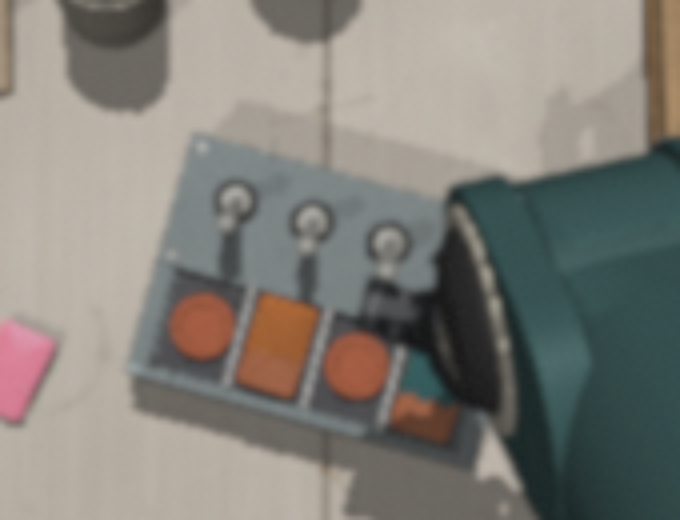

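```bash
python3 - <<'E'
from h import *
import cv2
a=cv2.resize(env.capture('scene')['pixels'][170:245,235:335,::-1],None,fx=8,fy=8,interpolation=cv2.INTER_CUBIC)
cv2.imwrite('pics/s2.png',a)
s=env.sense();print(s['position'],s['eef_rot'],s['clock'])
E
```

```text
[ 0.5100611  -0.07891817  0.08993258] [-3.14149697e+00 -2.60240138e-03 -2.63472596e-01] 3.825
```

View pics/s2.png

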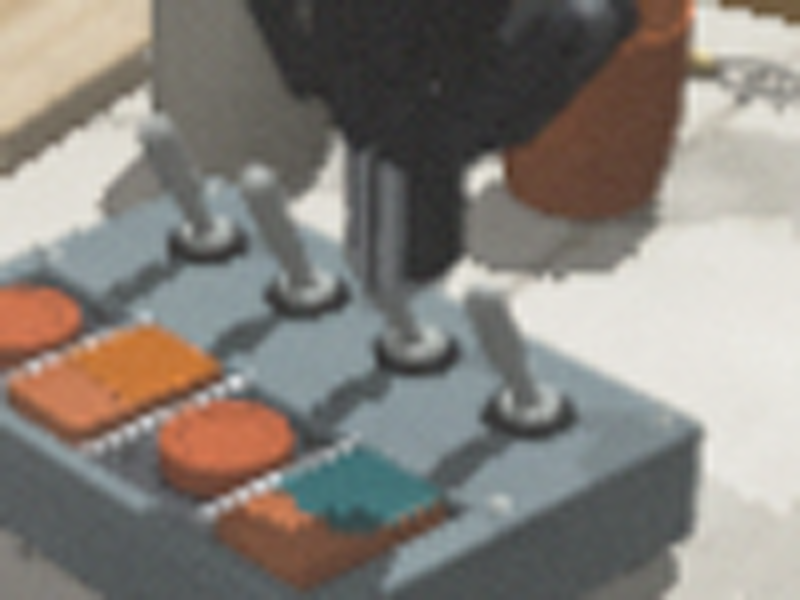

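In s2 the fingertip is at about (400,280), roughly 13 px higher than predicted for TCP z=0.089. Levers 3 and 4 are untouched. I'll check with the wrist view.

```bash
python3 - <<'E'
from h import *
import cv2
c=env.capture('wrist');cv2.imwrite('pics/w1.png',c['pixels'][:,:,::-1])
w=np.load('w.npz');s=env.sense();Rt=R.from_euler('xyz',s['eef_rot'])
f=192/np.tan(np.radians(c['vertical_fov']/2));Ti=np.linalg.inv(c['mount']);print(np.round(c['mount'],3).tolist(),f)
def pr(t):
    q=Ti[:3,:3]@t+Ti[:3,3];r=np.hypot(*q[:2]);th=np.arctan2(r,q[2]);return (q[:2]/r*th*f+[c['cx'],c['cy']]).round(1)
print('tip',pr(np.array([0,0,.017])))
for i,y in enumerate((.066,.022,-.022,-.066)):
    W=lambda x,z:Rt.inv().apply(np.r_[w['M']@[x,y]+w['t'],z]-s['position'])
    print(i+1,'bay',pr(W(-.033,.042)),'piv',pr(W(.038,.044)),'tip',pr(W(.014,.088)))
E
```

```text
[[0.001, -0.946, -0.324, 0.082], [1.0, 0.001, -0.001, 0.001], [0.001, -0.324, 0.946, -0.154], [0.0, 0.0, 0.0, 1.0]] 297.3186396354542
tip [250.8 226.1]
1 bay [ 93.  228.2] piv [ 77.7 145.2] tip [ 49.9 193.3]
2 bay [139.3 230.1] piv [127.1 142. ] tip [103.9 193.4]
3 bay [192.3 231.5] piv [185.1 139.7] tip [171.1 193.4]
4 bay [249.4 231.9] piv [248.8 138.6] tip [248.  193.3]
```

View pics/w1.png

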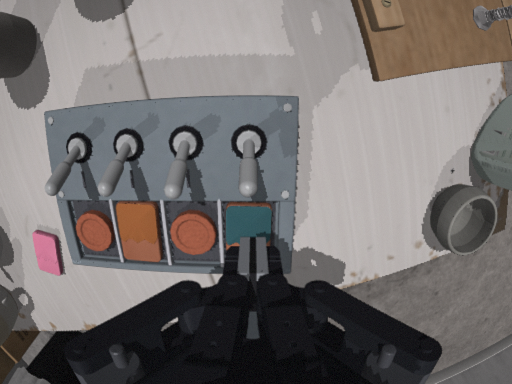

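The wrist view confirms the warmer fit: lever 4 tip is at (248,190), as predicted. The fingertips, at row 238, are about 20 mm less far ahead than assumed and are centred on toggle 4. I'll lower 20 mm, then push.

```bash
python3 -m crank '0 0 0.01 0 255; 0 0 0.02 0 255; 0.01 -0.001 0.02 0 255; 0.02 -0.001 0.02 0 255; 0.03 -0.001 0.02 0 255; 0.038 -0.001 0.02 0 255; 0.045 -0.001 0.02 0 255; 0.05 -0.001 0.02 0 255; 0.05 -0.001 0.02 0 255'; python3 - <<'E'
from h import *
import cv2
w=np.load('w.npz');s=env.sense();print(s['clock'],(s['position'][:2]-w['t'])@w['M'],s['position'][2])
a=cv2.resize(env.capture('scene')['pixels'][170:245,235:335,::-1],None,fx=4,fy=4,interpolation=cv2.INTER_CUBIC)
b=cv2.resize(env.capture('wrist')['pixels'][80:300,0:320,::-1],(400,300))
cv2.imwrite('pics/s3.png',np.hstack([a,b]))
E
```

```text
clock: 5.0
position: [0.5579, -0.0911, 0.0683]
eef_rot: [-3.142, -0.0, -0.264]
wrist_force: [0.3, -0.2, 0.3]
gripper_width: 0.0
finger_force: 0.0
5.0 [ 0.03595586 -0.06679341] 0.06834757374925007
```

View pics/s3.png

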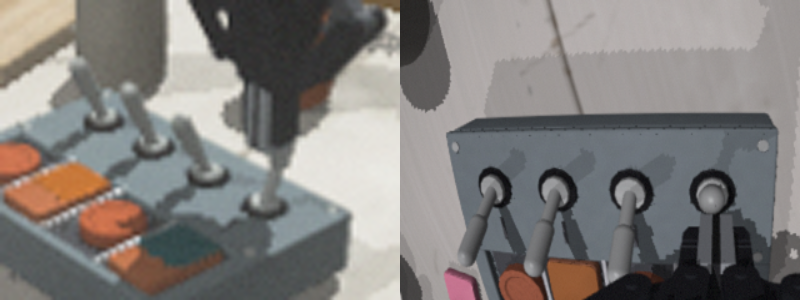

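Lever 4 has swung past upright (its tip at (710,195) in the right half), but there is no stop force yet. I'll push on in small steps.

```bash
python3 -m crank '0.004 0 0 0 255; 0.008 0 0 0 255; 0.008 0 0 0 255'; python3 -m crank '0.002 0 0 0 255; 0.004 0 0 0 255; 0.004 0 0 0 255'
```

```text
clock: 5.48
position: [0.5637, -0.0926, 0.0681]
eef_rot: [3.141, 0.004, -0.263]
wrist_force: [-5.2, 1.0, 2.6]
gripper_width: 0.0001
finger_force: 2.9
clock: 5.85
position: [0.5642, -0.0927, 0.0678]
eef_rot: [3.139, 0.011, -0.263]
wrist_force: [-13.6, 4.2, 10.0]
gripper_width: 0.0001
finger_force: 8.5
```

Toggle 4 is at its stop: force rises to 14 N with no further motion. Next is toggle 2: back off, rise, traverse 88 mm left, descend and push.

```bash
python3 -m crank '-0.025 0 0 0 255; -0.045 0 -0.03 0 255; -0.062 0 -0.06 0 255; -0.062 -0.03 -0.06 0 255; -0.062 -0.06 -0.06 0 255; -0.062 -0.088 -0.06 0 255; -0.062 -0.088 -0.06 0 255;-0.062 -0.088 -0.03 0 255; -0.062 -0.088 0 0 255; -0.062 -0.088 0 0 255'; python3 - <<'E'
from h import *
w=np.load('w.npz');s=env.sense();print(s['clock'],(s['position'][:2]-w['t'])@w['M'],s['position'][2])
E
```

```text
clock: 7.1
position: [0.5305, 0.0059, 0.0667]
eef_rot: [3.14, 0.004, -0.264]
wrist_force: [0.0, 0.1, 0.2]
gripper_width: 0.0001
finger_force: 0.0
7.1 [-0.01542192  0.01991306] 0.06674663797165542
```

```bash
python3 -m crank '0.01 -0.002 0 0 255; 0.02 -0.002 0 0 255; 0.03 -0.002 0 0 255; 0.04 -0.002 0 0 255; 0.048 -0.002 0 0 255; 0.053 -0.002 0 0 255; 0.058 -0.002 0 0 255; 0.058 -0.002 0 0 255'; python3 -m crank '0.002 0 0 0 255; 0.004 0 0 0 255; 0.004 0 0 0 255'
```

```text
clock: 8.1
position: [0.587, -0.0057, 0.0679]
eef_rot: [3.141, 0.004, -0.263]
wrist_force: [-4.8, 0.4, 2.2]
gripper_width: -0.0001
finger_force: 2.7
clock: 8.48
position: [0.5875, -0.0058, 0.0676]
eef_rot: [3.139, 0.01, -0.262]
wrist_force: [-14.5, 2.1, 8.3]
gripper_width: 0.0002
finger_force: 8.0
```

The same stop signature shows on toggle 2. I'll retreat up and back, then check.

```bash
python3 -m crank '-0.025 0 0 0 255; -0.045 0 -0.03 0 255; -0.06 0 -0.07 0 255; -0.08 0 -0.12 0 255; -0.1 0 -0.16 0 255; -0.12 0 -0.19 0 255; -0.12 0 -0.19 0 255'; python3 - <<'E'
from h import *
import cv2
env.capture('scene')
a=cv2.resize(env.capture('scene')['pixels'][170:270,210:343,::-1],(400,300),interpolation=cv2.INTER_CUBIC)
b=cv2.resize(env.capture('wrist')['pixels'][:,:,::-1],(400,300))
cv2.imwrite('pics/s4.png',np.hstack([a,b]))
E
```

```text
clock: 9.35
position: [0.4777, 0.0245, 0.2611]
eef_rot: [3.141, -0.007, -0.263]
wrist_force: [0.1, -0.8, -0.5]
gripper_width: 0.0
finger_force: 0.0
```

View pics/s4.png

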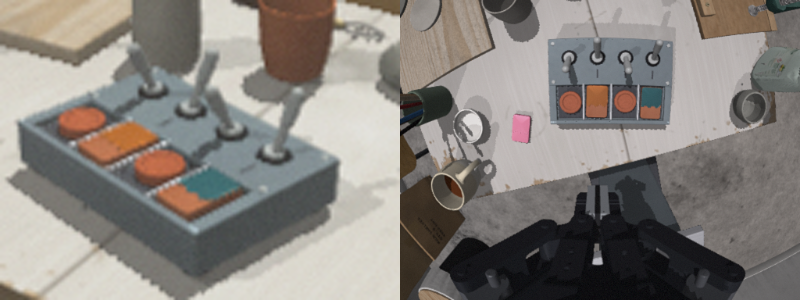

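Toggles 2 (200,75) and 4 (290,120) lean away from the bays. Toggles 1 and 3 still lean towards them, the tiles lie unmoved in their bays, and the robot is clear.

```bash
python3 -c "
from station import env
print(env.sign_off())"
```

```text
the job is handed in; nothing more can be done
None
```

I pushed toggles 2 (brown-glazed tile) and 4 (teal-glazed tile) fully on to their stops, left 1 and 3 off with the tiles unmoved in the last pictures, and handed the job in; no verdict came back.

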